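Refit the keyed latch rose on the snack compartment

TASK

The round brass rose on the minibar trolley's snack-compartment console stands proud and turned off its key. Without pinching or lifting it, push its little stud round with a fingertip until the notch in its rim is over the locating pin, then press the rose fully down onto its seat and move clear. Do not press the compartment's push button, and leave everything else on the shelf where it is.

Things in the scene. Friction and masses are not known exactly. Their poses are not given: they have to be found in the camera images.
- rose_face (a point): Centre of the flat top face of the rose, on its turning axis (vertical). The rose is a plain brass disc, 100 mm across and 10 mm thick, on a dark round seat plate 140 mm across on the grey console. At the start its top face is 54.5 mm above the shelf; fully seated it is 10 mm lower, at 44.5 mm. The face is flat and free except for the stud; a press anywhere on it works.
- notch (a point): Middle of the notch, at the height of the rose's top face, 48 mm from the rose's axis. The notch is a slot right through the rim, 16 mm wide (14 at its inner end) and 10 mm deep (from 40 mm radius out to the rim). It turns with the rose.
- stud (a point): Centre of the top of the stud: a fixed upright round black plastic post on the rose's face, 12 mm across, 16 mm high above the face, 34 mm from the axis, diametrically opposite the notch. Pushed sideways it turns the rose either way (needs about 1.2 N there); the rose stays where it is left.
- pin (a point): Top of the fixed steel locating pin, 8 mm across, domed, 48 mm from the rose's axis, 43.5 mm above the shelf, 1 mm below the proud rose. A steel rib (6 mm wide, 53 to 67 mm from the axis) on the seat plate runs outward from it and shows from above where the pin lies. Pressed with the notch elsewhere, the rose meets the pin and stays well short of seated (about 4 mm down at 25 N).
- rose_turn (a joint): Turn of the rose on its axis, rad, positive anticlockwise seen from above; 0 (and any whole turn, 6.28) is notch exactly over pin. Free to turn from -7 to 7. The notch passes the pin within about 0.08 rad either side.
- rose_travel (a joint): Height of the rose on its sleeve, m, positive downward: 0 standing proud as at the start, 0.010 fully seated (hard stop), negative when pulled up. A stiff sliding fit: about 6 N moves it, and it stays where it is left.
- release (a joint): Travel of the compartment's push button, m: 0 untouched, 0.005 fully pressed.
- release_top (a point): Centre of the top of the small round metal push button, 24 mm across, in the grey console between the rose and the black compartment door, 117 mm from the rose's axis.
- console: Grey fixed console, 170 x 360 x 30 mm high, on the shelf. Origin at shelf height under the rose's axis; it extends 85 mm either way along its x and from -85 mm to +275 mm along its y. The black compartment door, 140 x 125 mm, lies on its +y end.
- tin_a: Bystander, loose: flat blue mint tin, 60 x 90 x 18 mm, lying on the black compartment door of the console; origin at the underside centre.
- tin_b: Bystander, loose: flat blue mint tin, 60 x 90 x 18 mm, lying on the shelf beside the console; origin at the underside centre.
- shaker_cap: Bystander, loose: domed copper cocktail shaker cap, 52 mm across, 44 mm high, on the shelf beyond the rose; origin at the underside centre.
- tongs: Bystander, loose: silver ice tongs, 154 mm long, 56 mm wide, 8 mm thick, lying on the shelf beyond the console; origin on the shelf at the closed end.
- tumbler: Bystander, loose: frosted glass tumbler, 76 mm across, 92 mm high; origin at the underside centre.
- mini_bottle: Bystander, loose: miniature bottle, 42 mm across, 95 mm high; origin at the underside centre.
- nut_jar: Bystander, loose: small nut jar with steel lid, 64 mm across, 75 mm high; origin at the underside centre.

How it is judged:
By the outcome, as a careful person would: the job done as asked, in the order asked, and still so for the second after the job is handed in, with the robot touching nothing.
It also fails if it takes over 56 s, if anything falls off the work surface, if the arm or the gripper's body presses on something with over 40 N, if the wrist force passes 120 N, or if a joint passes its speed limit or range.

ROBOT

A 6-joint arm with a two-finger parallel gripper is mounted at the origin on the work surface. World frame = base frame: x ahead of the robot, y to its left, z up, the work surface at z = 0. Lengths are in m, angles in rad, forces in N, time in s.
With the tool pointing down it reaches from about 0.3 to 0.775 m from the base axis. Payload 14.6 kg.
Tool frame: the origin (TCP) lies at the very end of the fingers, on their centre line; the grasp point (between the pads) lies 19 mm behind it; z points along the fingers, y is the line along which they close (so a half turn about z gives the same grasp; the last joint's range is limited). The gripper opens to 94 mm and grips with 3 to 60 N. Pads are 16 mm wide; open, the fingers measure 119 mm over their backs; the gripper's body (75 mm by 177 mm) begins 78 mm behind the grasp point.
Start: joints at [-1.315, 0.3, 1.521, -0, 1.321, -0.067], TCP at [0.174, -0.522, 0.205] pointing down, gripper open.
Joint ranges: [-3.03, 3.03], [-0.79, 2.21], [0.23, 2.52], [-1.04, 4.18], [0, 3.07], [-2.55, 2.55]. Speed limits (rad/s): [2.22, 2.22, 2.57, 3.14, 3.14, 3.14].

INTERFACE

Orientations are given as [roll, pitch, yaw] about the fixed x, y, z axes, in that order (R = Rz(yaw) Ry(pitch) Rx(roll)).
In Python, from station import ctrl gives the robot as it stands.
- The arm moves only by the shell command python3 -m pendant 'ROWS' [OPENING] [FORCE]. ROWS is JSON, a list of rows, each a list of 2 entries, a list of its own where there are three numbers: the shift along the world's x, y, z in cm, then the turn about the world's z in rad. A call has 1 to 20 rows; each row shifts and turns the commanded pose from where the row before left it; what a row does not reach is not made up. A row lasts 1/12 s, in which the tool goes at most 41.7 mm and 7.16 degrees, less where a joint would pass 70% of its speed; a pose out of reach is approached as far as the arm can. A call is refused whole if a number of a shift passes 4.17 or a number of a turn 0.125, either way. A call with a gripper value outside its range is refused whole. OPENING is the opening, from 0 (shut) to 1 (fully open), set as the call begins (- or left out, the last holds). The fingers move at their own pace and stop on an object; FORCE is the grip in N (left out, the last holds). Time passes only in rows, so rows that do not move let the fingers close. It gives the time, the measured TCP pose, the force, the opening and the grip force at its end, in the units of the state.
- ctrl.get_obs(): the state, without advancing time (a new reading comes with each control period).
- ctrl.camera(name): name is "side" or "top"; returns a dict with "color" (400x640x3 uint8, red, green, blue), "intrinsics" (3x3 intrinsics, pixels), "camera_from_world" (4x4, takes a point from world to camera coordinates). Camera axes: x right, y down, z forward; pixel columns grow to the right and rows downward; lengths in m; the calibration is good to about 2 mm. A picture is of the moment at which its call begins. There is no depth.
- ctrl.hand_in(): hands the job in; it is judged then, once.
The state is a dict: "time_s": time; "qpos": joint angles; "joint_vel": joint speeds; "tau": joint torques, N m; "ee_pos": TCP position; "eef_rot": TCP orientation; "force": force on the tool from outside, world axes, zero at the start; "moment": the same for the moment, N m; "grip_width": finger opening in m; "grip_force": force on a finger pad.
Only numpy, scipy, OpenCV 4.12 (cv2) and the standard library are available. Lean on these libraries where they do the work, as an engineer would, in place of code of your own. Each camera call takes 0.05 s, during which the arm holds its last target. There are 200 camera calls.

## Working session

There is one attempt and no reset: what is moved stays moved. The work goes in short steps, Python scripts to look and compute and a shell command to move; the robot and the scene stay as the last step left them, time stands still between calls to the robot, and variables do not carry over. Pictures are saved under pics/ and viewed, at most 10 in all, crops included, and the job is handed in when it is done.

```bash
mkdir -p pics; cat > h.py <<'E'
import numpy as np,cv2
from station import ctrl
def shot(n,name):
    c=ctrl.camera(n); cv2.imwrite('pics/'+name,c['color'][:,:,::-1]); np.savez('pics/'+name+'.npz',**c); return c
def ray(c,uv,z):
    T=np.array(c['camera_from_world']);K=np.array(c['intrinsics']);R=T[:3,:3];o=-R.T@T[:3,3]
    d=R.T@np.linalg.inv(K)@np.array([uv[0],uv[1],1.]); return o+d*(z-o[2])/d[2]
def proj(c,p):
    T=np.array(c['camera_from_world']);K=np.array(c['intrinsics']);q=K@(T[:3,:3]@np.array(p)+T[:3,3]); return q[:2]/q[2]
E
python3 - <<'E'
from h import *
for n in('top','side'):
    c=shot(n,n+'0.png');T=np.array(c['camera_from_world']);print(n,-T[:3,:3].T@T[:3,3],T[:3,:3].round(2).tolist(),np.array(c['intrinsics'])[0,0])
o=ctrl.get_obs();print(o['time_s'],o['ee_pos'],o['eef_rot'],o['force'])
E
```

```text
top [0.39388501 0.0247651  1.22314035] [[-0.03, -1.0, -0.0], [-0.98, 0.03, -0.18], [0.18, -0.0, -0.98]] 407.47317374741283
side [0.25137185 1.13333637 0.96442861] [[-0.96, -0.29, -0.02], [-0.17, 0.58, -0.8], [0.24, -0.76, -0.61]] 491.95532489573867
0.1 [ 0.17441201 -0.52136906  0.20495075] [-3.14058111e+00 -9.98461714e-05  3.22790663e-01] [ 1.10964037 -0.36034242 -0.22564281]
```

View pics/top0.png

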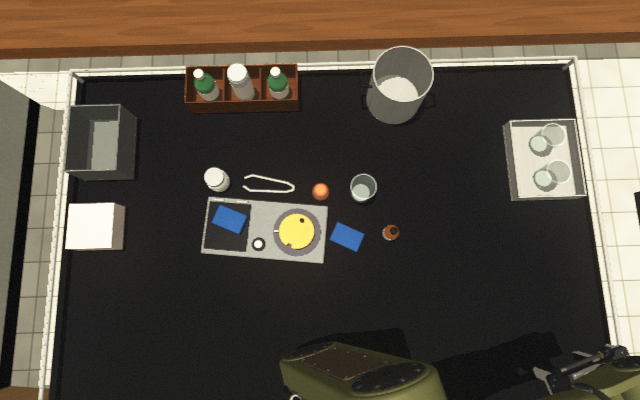

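View pics/side0.png

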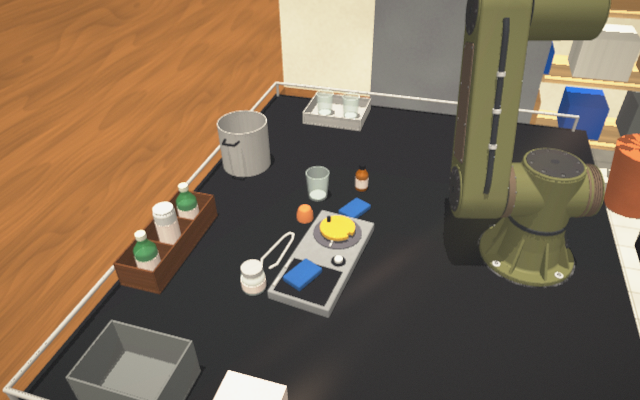

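The top view shows the rose near pixel (297,231). There's a dark stud near (302,220), a notch near (290,245), the rib near (277,231) and the button at (258,244). I'll zoom in and measure.

```bash
python3 - <<'E'
from h import *
c=dict(np.load('pics/top0.png.npz'));im=c['color'][:,:,::-1]
cr=im[200:265,250:335]
cv2.imwrite('pics/crop0.png',cv2.resize(cr,None,fx=8,fy=8,interpolation=cv2.INTER_CUBIC))
hsv=cv2.cvtColor(im.copy(),cv2.COLOR_BGR2HSV)
m=cv2.inRange(hsv,(18,120,100),(35,255,255));m[:200]=0;m[270:]=0
cn=max(cv2.findContours(m,0,1)[0],key=cv2.contourArea)
P=cv2.convexHull(cn)[:,0].astype(float)
e=cv2.fitEllipse(cv2.convexHull(cn));print(e)
print('rose',ray(c,e[0],.0545))
E
```

```text
((296.1647644042969, 230.9956817626953), (34.770042419433594, 35.264652252197266), 96.94173431396484)
rose [0.51863597 0.09210719 0.0545    ]
```

View pics/crop0.png

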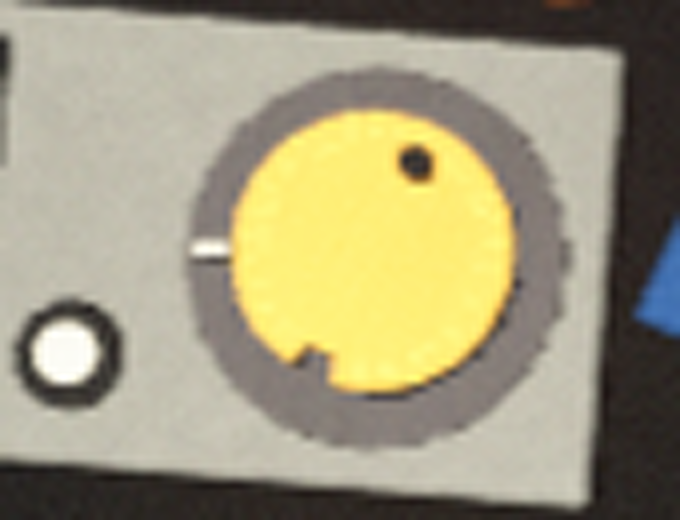

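```bash
cat >> h.py <<'E'
def ang(p,c): return float(np.arctan2(p[1]-c[1],p[0]-c[0]))
E
python3 - <<'E'
from h import *
c=dict(np.load('pics/top0.png.npz'))
f=lambda x,y:(x/8+250-.44,y/8+200-.44)
C=ray(c,(296.3,231.0),.0545)
for n,x,y,z in(('rib',210,248,.038),('stud',416,162,.0705),('notch',314,362,.0545),('btn',67,350,.035),('seat',380,258,.0345),('corner',623,52,.03),('corner2',590,505,.03)):
    p=ray(c,f(x,y),z);print(n,p.round(4),np.hypot(*(p-C)[:2]).round(4),round(ang(p,C),3))
im=c['color'][:,:,::-1];hsv=cv2.cvtColor(im.copy(),cv2.COLOR_BGR2HSV)
# orange cap, tins
for n,lo,hi,z in(('blue',(100,120,80),(125,255,255),.018),('cap',(3,150,120),(14,255,255),.03)):
    m=cv2.inRange(hsv,lo,hi);m[:150]=0;m[270:]=0;m[:,:180]=0;m[:,420:]=0
    for k in cv2.findContours(m,0,1)[0]:
        if cv2.contourArea(k)>40:
            r=cv2.minAreaRect(k);print(n,[ray(c,q,z)[:2].round(3).tolist() for q in cv2.boxPoints(r)])
E
```

```text
rib [0.5233 0.1524 0.038 ] 0.0609 1.493
stud [0.5484 0.0753 0.0705] 0.0341 -0.504
notch [0.4797 0.1138 0.0545] 0.0448 2.626
btn [0.4879 0.205  0.035 ] 0.1174 1.835
seat [0.5183 0.0907 0.0345] 0.0011 -1.854
corner [ 0.5928 -0.0006  0.03  ] 0.1184 -0.894
corner2 [0.4272 0.0166 0.03  ] 0.1184 -2.454
blue [[0.495, -0.001], [0.549, -0.028], [0.509, -0.109], [0.456, -0.081]]
blue [[0.556, 0.349], [0.613, 0.325], [0.574, 0.24], [0.517, 0.264]]
cap [[0.523, -0.161], [0.535, -0.192], [0.499, -0.205], [0.487, -0.174]]
cap [[0.664, 0.044], [0.663, -0.001], [0.614, 0.0], [0.615, 0.045]]
```

The rose needs about 1.14 rad clockwise, since the notch is at 2.63 rad and the rib at 1.49. I'll shut the fingers and move above the anticlockwise side of the stud.

```bash
python3 -m pendant '[[[1.92,3.08,0],0.037],[[1.92,3.08,0],0.037],[[1.92,3.08,0],0.037],[[1.92,3.08,0],0.037],[[1.92,3.08,0],0.037],[[1.92,3.08,0],0.037],[[1.92,3.08,0],0.037],[[1.92,3.08,0],0.037],[[1.92,3.08,0],0.037],[[1.92,3.08,0],0.037],[[1.92,3.08,0],0.037],[[1.92,3.08,0],0.037],[[1.92,3.08,0],0.037],[[1.92,3.08,0],0.037],[[1.92,3.08,0],0.037],[[1.92,3.08,0],0.037],[[1.92,3.08,0],0.037],[[1.92,3.08,0],0.037],[[1.92,3.08,0],0.037],[[1.92,3.08,0],0.037]]' 0 10; python3 -m pendant '[[[0,0,0],0],[[0,0,0],0]]'
```

```text
time_s: 1.77
ee_pos: [0.559, 0.0963, 0.2051]
eef_rot: [-3.141, 0.0, 1.065]
force: [0.8, -1.1, 0.4]
grip_width: 0.0006
grip_force: 0.0
time_s: 1.93
ee_pos: [0.5584, 0.0956, 0.2045]
eef_rot: [-3.14, 0.001, 1.065]
force: [-0.3, -0.9, -0.0]
grip_width: 0.0003
grip_force: 0.0
```

```bash
python3 -m pendant '[[[0,0,-3],0],[[0,0,-3],0],[[0,0,-3],0],[[0,0,-2.5],0],[[0,0,-1.8],0],[[0,0,-0.9],0],[[0,0,0],0],[[0,0,0],0]]'
python3 - <<'E'
from h import *
c=shot('side','side1.png');im=c['color'][:,:,::-1]
cv2.imwrite('pics/c1.png',cv2.resize(im[190:270,270:400],None,fx=6,fy=6,interpolation=cv2.INTER_CUBIC))
E
```

```text
time_s: 2.6
ee_pos: [0.5586, 0.0939, 0.0642]
eef_rot: [3.141, -0.0, 1.062]
force: [0.5, -0.0, 0.2]
grip_width: -0.0
grip_force: 0.0
```

View pics/c1.png

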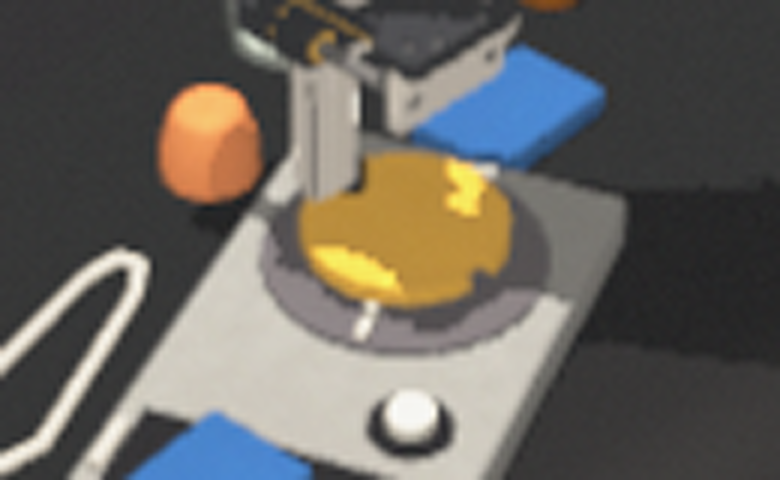

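The fingertip is above the face, just on the near side of the stud. The notch is at crop (490,280) and the rib at (370,320). I'll compute the arc next.

```bash
python3 - <<'E'
from h import *
C=np.array([.5183,.0915])
def P(a,g=.014): return C+.034*np.array([np.cos(a),np.sin(a)])+g*np.array([-np.sin(a),np.cos(a)])
p=np.array([.5586,.0939])
for a in [-.504]+list(-.504-.1*np.arange(1,12.4)):
    q=P(a);print(round(a,3),((q-p)*100).round(2),q.round(4));p=q
E
```

```text
-0.504 [-0.38 -0.66] [0.5548 0.0873]
-0.604 [-0.06 -0.36] [0.5542 0.0837]
-0.704 [-0.1  -0.35] [0.5533 0.0802]
-0.804 [-0.13 -0.34] [0.552  0.0767]
-0.904 [-0.16 -0.33] [0.5503 0.0734]
-1.004 [-0.2  -0.31] [0.5484 0.0703]
-1.104 [-0.23 -0.29] [0.5461 0.0674]
-1.204 [-0.25 -0.27] [0.5436 0.0648]
-1.304 [-0.28 -0.24] [0.5408 0.0624]
-1.404 [-0.3  -0.21] [0.5378 0.0603]
-1.504 [-0.32 -0.18] [0.5345 0.0585]
-1.604 [-0.34 -0.15] [0.5312 0.0571]
-1.704 [-0.35 -0.11] [0.5277 0.0559]
```

```bash
python3 -m pendant '[[[-0.2,-0.33,-0.4],0],[[-0.18,-0.33,0],0],[[-0.06,-0.36,0],-0.1],[[-0.1,-0.35,0],-0.1],[[-0.13,-0.34,0],-0.1],[[-0.16,-0.33,0],-0.1],[[-0.2,-0.31,0],-0.1],[[-0.23,-0.29,0],-0.1],[[-0.25,-0.27,0],-0.1],[[-0.28,-0.24,0],-0.1],[[-0.3,-0.21,0],-0.1],[[0,0,0],0],[[0,0,0],0],[[0,0,0],0]]'
python3 - <<'E'
from h import *
c=shot('side','side2.png');im=c['color'][:,:,::-1]
cv2.imwrite('pics/c2.png',cv2.resize(im[200:260,300:380],None,fx=9,fy=9,interpolation=cv2.INTER_CUBIC))
E
```

```text
time_s: 3.82
ee_pos: [0.5377, 0.0607, 0.0597]
eef_rot: [3.142, -0.0, 0.166]
force: [-0.1, 0.7, 0.3]
grip_width: 0.0005
grip_force: 0.0
```

View pics/c2.png

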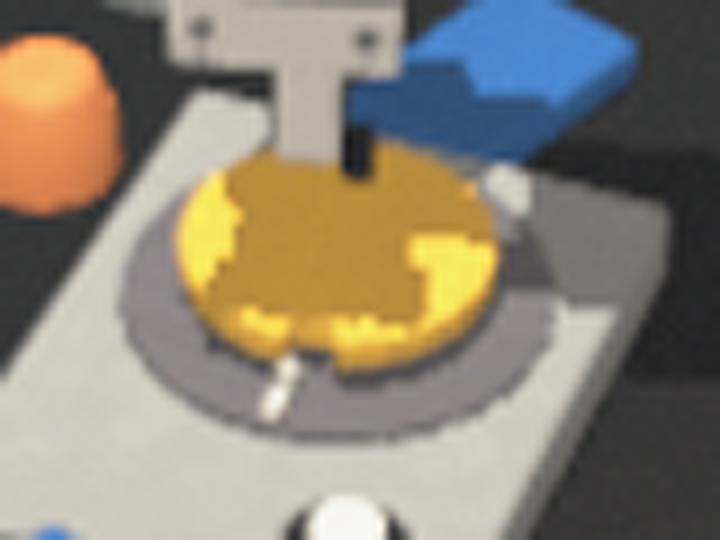

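The stud moved with the finger; the notch, at crop (315,350), is still slightly anticlockwise of the pin and rib at (285,370). I'll push the remaining 0.23 rad or so, then back off and look from above.

```bash
python3 -m pendant '[[[-0.27,-0.16,0],-0.077],[[-0.25,-0.13,0],-0.077],[[-0.25,-0.09,0],-0.076],[[0,0,0],0],[[0,0,0],0],[[0,0,0],0]]'; python3 -m pendant '[[[0.8,0,0],0],[[0.8,0,0],0],[[0,0,2],0],[[0,0,3.5],0],[[0,0,3.5],0],[[0,-4,0],0],[[0,-4,0],0],[[0,-4,0],0],[[0,-4,0],0],[[0,-4,0],0],[[0,-4,0],0],[[0,-4,0],0],[[0,0,0],0],[[0,0,0],0]]'
python3 - <<'E'
from h import *
c=shot('top','top3.png');im=c['color'][:,:,::-1]
cv2.imwrite('pics/c3.png',cv2.resize(im[200:265,250:335],None,fx=8,fy=8,interpolation=cv2.INTER_CUBIC))
E
```

```text
time_s: 4.37
ee_pos: [0.53, 0.0571, 0.0594]
eef_rot: [3.142, 0.0, -0.064]
force: [-0.8, 0.7, -0.9]
grip_width: 0.0007
grip_force: 0.0
time_s: 5.53
ee_pos: [0.546, -0.2249, 0.149]
eef_rot: [-3.141, 0.0, -0.069]
force: [0.4, 0.7, -0.2]
grip_width: 0.0001
grip_force: 0.0
```

View pics/c3.png

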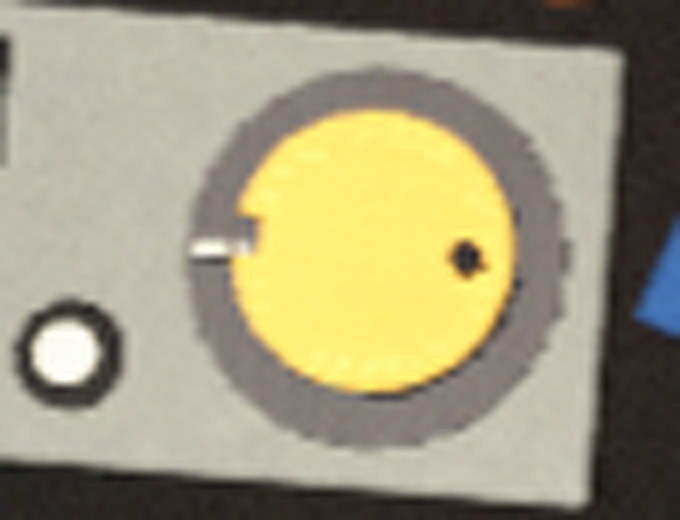

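```bash
python3 - <<'E'
from h import *
c=dict(np.load('pics/top3.png.npz'));im=c['color'][:,:,::-1].copy()
g=im[200:265,250:335].astype(int)
f=lambda x,y:(x/8+250-.44,y/8+200-.44)
C=ray(c,(296.3,231.0),.0545)
# stud: dark centroid within rose
w=cv2.cvtColor(im,cv2.COLOR_BGR2GRAY).astype(float)
def cen(u0,u1,v0,v1,fn):
    V,U=np.mgrid[v0:v1,u0:u1];k=fn(im[v0:v1,u0:u1].astype(float));return (U*k).sum()/k.sum(),(V*k).sum()/k.sum()
s=cen(303,313,227,238,lambda p:np.clip(180-p[...,2],0,None))
print('stud px',s)
for z in(.0545,.0625,.0705): p=ray(c,s,z);print(z,p[:2].round(4),round(ang(p,C),3),np.hypot(*(p-C)[:2]))
r=cen(273,279,227,235,lambda p:np.clip(p[...,0]-150,0,None));print('rib px',r)
for z in(.0345,.038,.0435): p=ray(c,r,z);print(z,round(ang(p,C),3),np.hypot(*(p-C)[:2]))
for y in(212,256): p=ray(c,f(246,y),.0545);print('notch edge',p[:2].round(4),round(ang(p,C),3))
print(im[224:236,279:283].sum(2))
E
```

```text
stud px (np.float64(307.89622641509436), np.float64(231.82169811320756))
0.0545 [0.5153 0.0584] -1.67 0.03344402664241686
0.0625 [0.5145 0.0582] -1.694 0.03376508470922426
0.0705 [0.5136 0.058 ] -1.717 0.034104942404316996
rib px (np.float64(275.6934306569343), np.float64(230.52372262773721))
0.0345 1.486 0.06162577411465502
0.038 1.492 0.06121773460282918
0.0435 1.501 0.060580624399656564
notch edge [0.5342 0.1376] 1.243
notch edge [0.5183 0.1377] 1.578
[[381 533 604 626]
 [414 567 615 612]
 [401 502 581 605]
 [365 369 364 478]
 [368 377 367 529]
 [395 408 388 524]
 [534 597 478 567]
 [562 663 562 584]
 [550 616 617 626]
 [572 612 616 614]
 [560 615 616 619]
 [558 611 624 636]]
```

The stud is at -1.715 rad, an overshoot of about 0.07 (target about -1.645). I'll nudge it back from the other side, a conservative amount first.

```bash
python3 -m pendant '[[[-0.8,4,0],0],[[-0.8,4,0],0],[[-0.8,4,0],0],[[-0.8,4,0],0],[[-0.9,4,0],0],[[-0.9,4,0],0],[[-0.9,4.15,0],0],[[0,0,-3],0],[[0,0,-3],0],[[0,0,-2],0],[[0,0,-0.9],0],[[0,0,0],0],[[0,0,0],0]]'; python3 -m pendant '[[[0.4,0,0],0],[[0.4,0,0],0],[[0.2,0,0],0],[[0.2,0,0],0],[[0,0,0],0],[[0,0,0],0],[[0,0,0],0]]'
cat > meas.py <<'E'
from h import *
import sys
c=shot('top',sys.argv[1]);im=c['color'][:,:,::-1].copy()
V,U=np.mgrid[225:240,302:314];k=np.clip(180-im[225:240,302:314,2].astype(float),0,None)
s=((U*k).sum()/k.sum(),(V*k).sum()/k.sum());p=ray(c,s,.0705);C=ray(c,(296.3,231.0),.0545)
print(s,p,ang(p,C));print(im[224:236,278:283].astype(int).sum(2))
E
python3 - <<'E'
from h import *
c=shot('side','side4.png')
E
```

```text
time_s: 6.67
ee_pos: [0.4874, 0.0583, 0.0612]
eef_rot: [-3.142, -0.0, -0.066]
force: [1.1, -0.6, -0.5]
grip_width: 0.0001
grip_force: 0.0
time_s: 7.25
ee_pos: [0.499, 0.0577, 0.0605]
eef_rot: [-3.142, -0.0, -0.067]
force: [-1.1, 0.3, -0.1]
grip_width: 0.0002
grip_force: 0.0
```

Force is ambiguous, so I'll back off, clear the view and measure.

```bash
python3 -m pendant '[[[-0.6,0,0],0],[[-0.6,0,0],0],[[0,0,3],0],[[0,0,3],0],[[0,0,3],0],[[0,-4,0],0],[[0,-4,0],0],[[0,-4,0],0],[[0,-4,0],0],[[0,-4,0],0],[[0,-4,0],0],[[0,-4,0],0],[[0,0,0],0],[[0,0,0],0]]'
python3 meas.py top5.png
```

```text
time_s: 8.47
ee_pos: [0.4862, -0.2235, 0.1501]
eef_rot: [-3.141, 0.001, -0.07]
force: [-0.2, 0.1, -0.3]
grip_width: 0.0004
grip_force: 0.0
(np.float64(308.865329512894), np.float64(232.95200573065904)) [0.51036248 0.05530484 0.0705    ] -1.7936008051231804
[[380 377 527 599 624]
 [380 428 571 611 612]
 [375 455 579 606 610]
 [377 366 411 499 588]
 [371 372 360 316 484]
 [389 392 409 386 533]
 [529 522 610 472 569]
 [593 562 656 525 566]
 [321 494 592 608 616]
 [416 567 616 618 615]
 [379 564 610 615 612]
 [368 561 608 610 616]]
```

```bash
sed -i 's/225:240,302:314/227:238,303:313/g' meas.py; python3 - <<'E'
from h import *
for n in('top3','top5'):
    c=dict(np.load(f'pics/{n}.png.npz'));im=c['color'][:,:,::-1].copy()
    V,U=np.mgrid[227:238,303:313];k=np.clip(180-im[227:238,303:313,2].astype(float),0,None)
    s=((U*k).sum()/k.sum(),(V*k).sum()/k.sum());p=ray(c,s,.0705);print(s,p,ang(p,ray(c,(296.3,231.0),.0545)))
    print(im[226:237,303:313,2])
cv2.imwrite('pics/c5.png',cv2.resize(im[210:252,262:327],None,fx=12,fy=12,interpolation=cv2.INTER_CUBIC))
E
```

```text
(np.float64(307.89622641509436), np.float64(231.82169811320756)) [0.51364722 0.05797707 0.0705    ] -1.7169069139087536
[[254 254 254 254 254 254 254 254 254 252]
 [254 254 254 254 254 254 254 254 254 254]
 [254 254 254 254 254 254 254 254 254 254]
 [254 254 254 254 253 253 254 254 254 254]
 [254 254 254 242 151 117 234 254 254 254]
 [254 254 250 186  66  65  87 240 254 254]
 [254 254 248 161  68  66  69 230 254 254]
 [254 254 254 239  91  74 112 180 248 254]
 [254 254 254 251 215 153 242 254 254 254]
 [254 254 254 254 254 254 254 254 254 254]
 [254 254 254 254 254 254 254 254 254 251]]
(np.float64(307.9938704028021), np.float64(231.7784588441331)) [0.51376222 0.05769758 0.0705    ] -1.7124120468998336
[[254 254 254 254 254 254 254 254 254 252]
 [254 254 254 254 254 254 254 254 254 254]
 [254 254 254 254 254 254 254 254 254 254]
 [254 254 254 254 253 253 253 254 254 254]
 [254 254 254 244 143  99 196 250 254 254]
 [254 254 250 189  67  65  85 233 254 254]
 [254 254 247 160  69  66  60 129 245 254]
 [254 254 254 239  94  65 117 183 247 254]
 [254 254 254 251 222 159 243 254 254 254]
 [254 254 254 254 254 254 254 254 254 254]
 [254 254 254 254 254 254 254 254 254 251]]
```

View pics/c5.png

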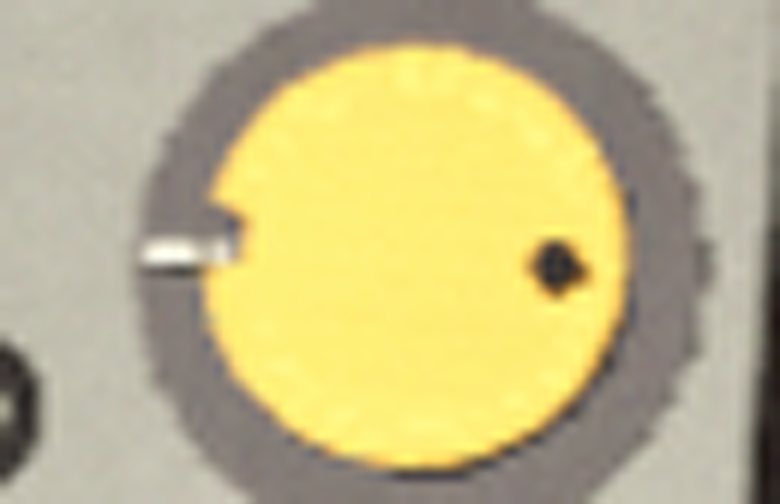

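The stud has barely moved. Contact from this side should come at about x=0.502 (0.530 minus the 28 mm of finger plus stud), so I'll push to x≈0.5045.

```bash
python3 -m pendant '[[[0,4,0],0],[[0,4,0],0],[[0,4,0],0],[[0,4,0],0],[[0,4,0],0],[[0,4,0],0],[[0,4.1,0],0],[[0,0,-3],0],[[0,0,-3],0],[[0,0,-2],0],[[0,0,-1],0],[[0,0,0],0],[[0,0,0],0]]'; python3 -m pendant '[[[0.4,0,0],0],[[0.4,0,0],0],[[0.4,0,0],0],[[0.2,0,0],0],[[0.2,0,0],0],[[0.17,0,0],0],[[0,0,0],0],[[0,0,0],0],[[0,0,0],0]]'; python3 -m pendant '[[[-0.6,0,0],0],[[-0.6,0,0],0],[[0,0,3],0],[[0,0,3],0],[[0,0,3],0],[[0,-4,0],0],[[0,-4,0],0],[[0,-4,0],0],[[0,-4,0],0],[[0,-4,0],0],[[0,-4,0],0],[[0,-4,0],0],[[0,0,0],0],[[0,0,0],0]]'
python3 meas.py top6.png; python3 - <<'E'
from h import *
im=cv2.imread('pics/top6.png')
cv2.imwrite('pics/c6.png',cv2.resize(im[210:252,262:327],None,fx=12,fy=12,interpolation=cv2.INTER_CUBIC))
E
```

```text
time_s: 9.6
ee_pos: [0.487, 0.0593, 0.0611]
eef_rot: [-3.142, -0.0, -0.066]
force: [-0.4, 0.5, 0.3]
grip_width: 0.0007
grip_force: 0.0
time_s: 10.35
ee_pos: [0.5047, 0.0587, 0.0604]
eef_rot: [-3.142, -0.0, -0.067]
force: [0.4, -0.2, -0.6]
grip_width: 0.0006
grip_force: 0.0
time_s: 11.52
ee_pos: [0.4919, -0.2225, 0.1501]
eef_rot: [-3.141, 0.0, -0.07]
force: [0.2, 0.5, -0.5]
grip_width: 0.0005
grip_force: 0.0
(np.float64(308.0362831858407), np.float64(229.89026548672567)) [0.51912481 0.05745561 0.0705    ] -1.5558482026910585
[[363 380 526 604 613]
 [372 438 593 617 614]
 [370 520 596 619 615]
 [369 526 602 615 614]
 [370 549 606 608 613]
 [404 414 510 553 591]
 [532 524 587 407 528]
 [584 549 640 476 550]
 [250 335 372 344 562]
 [376 366 391 408 548]
 [374 413 508 561 599]
 [379 547 609 616 615]]
```

View pics/c6.png

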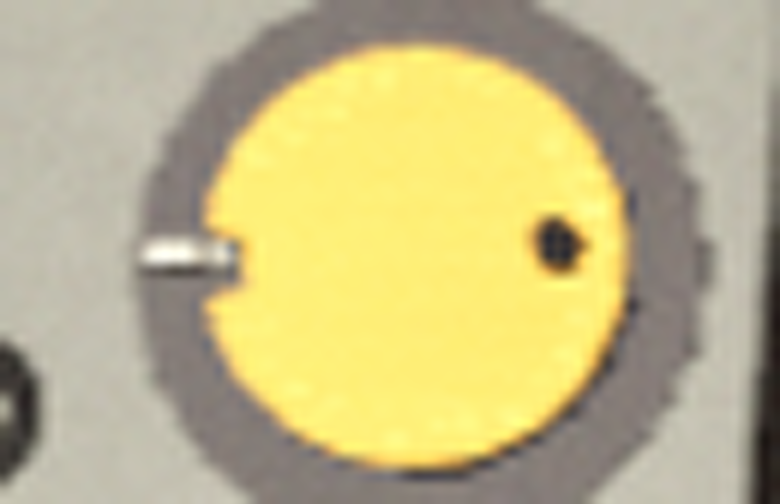

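```bash
python3 - <<'E'
from h import *
c=dict(np.load('pics/top6.png.npz'));im=c['color'].astype(int);C=ray(c,(296.3,231.0),.0545)
print('notch',ang(ray(c,(280.04,231.37),.0545),C))
print(im[224:238,272:284].sum(2))
# predicted pixels for notch edges/pin
for a in(1.45,1.495,1.54): print(a,proj(c,C+[.046*np.cos(a),.046*np.sin(a),0]),'pin',proj(c,[C[0]+.048*np.cos(a),C[1]+.048*np.sin(a),.0425]),'rib',proj(c,[C[0]+.06*np.cos(a),C[1]+.06*np.sin(a),.038]))
# seat plate ellipse from grey mask
b=c['color'];V,U=np.mgrid[0:400,0:640]
m=((np.abs(b.astype(int).sum(2)-375)<45)&(np.hypot(U-297,V-232)<30)).astype('uint8')
k=max(cv2.findContours(m,0,1)[0],key=cv2.contourArea);e=cv2.fitEllipse(cv2.convexHull(k));print(e,ray(c,e[0],.0345),C)
E
```

```text
notch 1.5655093912141913
[[553 547 465 365 380 390 363 380 526 604 613 609]
 [556 526 431 375 373 383 372 438 593 617 614 614]
 [549 508 412 380 378 384 370 520 596 619 615 614]
 [561 494 401 371 378 373 369 526 602 615 614 614]
 [567 495 392 366 374 378 370 549 606 608 613 617]
 [560 482 414 433 426 430 404 414 510 553 591 615]
 [523 477 595 671 663 662 532 524 587 407 528 620]
 [525 499 670 724 707 699 584 549 640 476 550 616]
 [531 396 325 311 252 265 250 335 372 344 562 615]
 [523 430 375 375 382 375 376 366 391 408 548 606]
 [524 444 378 381 379 386 374 413 508 561 599 613]
 [560 480 378 382 384 374 379 547 609 616 615 621]
 [560 487 393 383 387 380 368 471 590 615 618 616]
 [561 506 401 376 376 376 371 461 597 624 628 625]]
1.45 [280.40368531 229.52362424] pin [280.12243405 229.9076267 ] rib [276.18801338 229.69379326]
1.495 [280.34042584 230.23921826] pin [280.05698946 230.647006  ] rib [276.10488923 230.61436678]
1.54 [280.30943197 230.95681518] pin [280.02487575 231.38847078] rib [276.06325152 231.53768805]
((296.6441650390625, 231.89048767089844), (46.584938049316406, 47.43878173828125), 21.78131675720215) [0.51810998 0.09190388 0.0345    ] [0.51861261 0.09171862 0.0545    ]
```

The notch is now about 0.08 rad anticlockwise of the pin, so I'll creep back from the +x side with smaller, slower steps.

```bash
python3 -m pendant '[[[0.73,4,0],0],[[0.73,4,0],0],[[0.73,4,0],0],[[0.73,4,0],0],[[0.73,4,0],0],[[0.73,4,0],0],[[0.73,4.05,0],0],[[0,0,-3],0],[[0,0,-3],0],[[0,0,-2],0],[[0,0,-1],0],[[0,0,0],0],[[0,0,0],0]]'; python3 -m pendant '[[[-0.3,0,0],0],[[-0.2,0,0],0],[[-0.1,0,0],0],[[-0.1,0,0],0],[[-0.1,0,0],0],[[-0.07,0,0],0],[[-0.07,0,0],0],[[-0.06,0,0],0],[[-0.05,0,0],0],[[0,0,0],0],[[0,0,0],0]]'; python3 -m pendant '[[[0.6,0,0],0],[[0.6,0,0],0],[[0,0,3],0],[[0,0,3],0],[[0,0,3],0],[[0,-4,0],0],[[0,-4,0],0],[[0,-4,0],0],[[0,-4,0],0],[[0,-4,0],0],[[0,-4,0],0],[[0,-4,0],0],[[0,0,0],0],[[0,0,0],0]]'
python3 meas.py top7.png
```

```text
time_s: 12.65
ee_pos: [0.5438, 0.0598, 0.0612]
eef_rot: [-3.142, -0.0, -0.066]
force: [0.5, 0.5, -0.4]
grip_width: 0.0009
grip_force: 0.0
time_s: 13.57
ee_pos: [0.5333, 0.0592, 0.0604]
eef_rot: [3.142, 0.0, -0.067]
force: [1.9, -1.5, 1.4]
grip_width: 0.0006
grip_force: 0.5
time_s: 14.73
ee_pos: [0.5452, -0.2225, 0.1499]
eef_rot: [-3.141, 0.001, -0.07]
force: [0.4, 0.4, -0.5]
grip_width: 0.0006
grip_force: 0.0
(np.float64(308.0915903413822), np.float64(230.83097418817653)) [0.51644591 0.05735951 0.0705    ] -1.6337733035131503
[[369 374 533 618 623]
 [371 437 578 618 628]
 [373 513 600 607 613]
 [378 508 594 602 612]
 [372 407 409 485 590]
 [400 400 413 384 510]
 [532 529 604 465 564]
 [585 537 638 480 553]
 [259 346 398 391 567]
 [378 485 555 575 606]
 [376 561 616 616 614]
 [378 554 610 616 615]]
```

The stud is at -1.634 rad, so the notch is within about 0.02 rad of the pin. Now I'll press near the centre of the face.

```bash
python3 -m pendant '[[[-0.34,3.94,0],0],[[-0.34,3.94,0],0],[[-0.34,3.94,0],0],[[-0.34,3.94,0],0],[[-0.34,3.94,0],0],[[-0.34,3.94,0],0],[[-0.34,3.94,0],0],[[-0.34,3.94,0],0],[[0,0,-3],0],[[0,0,-3],0],[[0,0,-2.2],0],[[0,0,0],0],[[0,0,0],0]]'; python3 -m pendant '[[[0,0,-0.3],0],[[0,0,-0.3],0],[[0,0,-0.2],0],[[0,0,-0.2],0],[[0,0,-0.2],0],[[0,0,-0.2],0],[[0,0,0],0],[[0,0,0],0]]'
```

```text
time_s: 15.87
ee_pos: [0.5176, 0.0954, 0.0684]
eef_rot: [3.141, 0.002, -0.066]
force: [0.2, -0.4, 0.6]
grip_width: 0.0004
grip_force: 0.0
time_s: 16.53
ee_pos: [0.5181, 0.0944, 0.0544]
eef_rot: [3.142, 0.0, -0.067]
force: [0.2, 0.0, -0.0]
grip_width: 0.0005
grip_force: 0.0
```

```bash
python3 -m pendant '[[[0,0,-0.1],0],[[0,0,-0.1],0],[[0,0,-0.1],0],[[0,0,-0.1],0],[[0,0,-0.1],0],[[0,0,-0.1],0],[[0,0,0],0],[[0,0,0],0]]'; python3 -m pendant '[[[0,0,-0.1],0],[[0,0,-0.1],0],[[0,0,-0.1],0],[[0,0,0],0],[[0,0,0],0]]'
```

```text
time_s: 17.2
ee_pos: [0.5182, 0.0944, 0.0487]
eef_rot: [-3.142, -0.0, -0.067]
force: [-0.6, -0.8, 4.4]
grip_width: 0.0006
grip_force: 2.2
time_s: 17.62
ee_pos: [0.5182, 0.0944, 0.0456]
eef_rot: [-3.142, -0.0, -0.067]
force: [-1.9, -0.5, 3.9]
grip_width: 0.0006
grip_force: 2.1
```

It is past the pin. I'll push on to the hard stop.

```bash
python3 -m pendant '[[[0,0,-0.1],0],[[0,0,-0.05],0],[[0,0,0],0],[[0,0,0],0]]'; python3 -m pendant '[[[0,0,-0.05],0],[[0,0,0],0],[[0,0,0],0]]'
```

```text
time_s: 17.95
ee_pos: [0.5183, 0.0944, 0.0446]
eef_rot: [-3.142, -0.001, -0.067]
force: [-3.3, -1.0, 11.1]
grip_width: 0.0003
grip_force: 5.8
time_s: 18.2
ee_pos: [0.5184, 0.0944, 0.0445]
eef_rot: [-3.142, -0.001, -0.067]
force: [-6.5, -1.2, 17.1]
grip_width: 0.0004
grip_force: 8.5
```

The rose is on the hard stop at 44.5 mm. I'll lift straight up, move clear and check.

```bash
python3 -m pendant '[[[0,0,0.2],0],[[0,0,1],0],[[0,0,3],0],[[0,0,3],0],[[0,0,3],0],[[0,-4,0],0],[[0,-4,0],0],[[0,-4,0],0],[[0,-4,0],0],[[0,-4,0],0],[[0,-4,0],0],[[0,-4,0],0],[[0,-4,0],0],[[0,0,0],0],[[0,0,0],0]]'
python3 meas.py top8.png|head -1; python3 - <<'E'
from h import *
c=shot('side','side8.png')
im=cv2.imread('pics/top8.png')[150:270,180:400];s=cv2.imread('pics/side8.png')[190:310,235:400]
cv2.imwrite('pics/c8.png',np.hstack([cv2.resize(im,None,fx=2.05,fy=3,interpolation=2)[:360],cv2.resize(s,None,fx=2,fy=3,interpolation=2)]))
E
```

```text
time_s: 19.45
ee_pos: [0.5177, -0.2271, 0.1454]
eef_rot: [-3.141, 0.0, -0.07]
force: [0.1, 1.3, -0.8]
grip_width: 0.0001
grip_force: 0.0
(np.float64(308.13279857397504), np.float64(231.21301247771837)) [0.51535712 0.05726736 0.0705    ] -1.6650121039656787
```

View pics/c8.png

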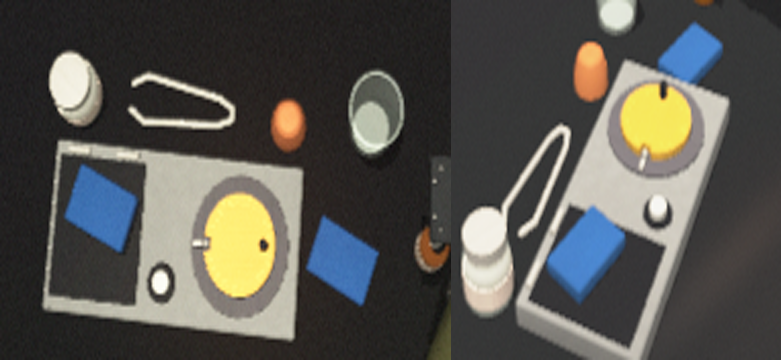

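The picture shows the rose seated with the pin in the notch. The tins, cap, tongs, tumbler, bottle, jar and button are where they started.

```bash
python3 -c "
from station import ctrl
print(ctrl.hand_in())"
```

```text
the job is handed in; nothing more can be done
None
```

I turned the rose until its notch was over the pin and pressed it to its hard stop, 44.5 mm above the shelf. I didn't press the button, the other items look unmoved in the final pictures, and I handed the job in with the arm clear, at about 19.5 s on the robot's clock.

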